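# Switch on the drawing place in order

### The job

Start up the drawing place: with a fingertip, lightly tap down the raised, white-dotted end of the red desk switch (main power), then the yellow one (lamp), then the green one (tracing light), so that each paddle tips fully over to on and stays there. Leave the blue switch (glue gun) off. Touch the switches only where they stand, without pushing them along, picking them up or pressing hard, and leave everything else on the table where it is.

Things in the scene. Friction and masses are not known exactly. Their poses are not given: they have to be found in the camera images.
- red_switch: loose weighted desk switch, about 0.4 kg (main power): white housing 86 (x) x 56 (y) x 22 mm with two 4 mm wide side rails up to 28 mm high, carrying a red tipping paddle. Stands on the 3 mm thick green cutting mat. Origin: centre of its underside; x along the paddle, towards the end with the white dot; z up
- red_spot (a point): centre of the 12 mm white dot on top of the red paddle's springy finger pad (24 mm along x by 36 mm wide, standing 5 mm above the paddle's raised end). With the switch off it lies 18 mm along the housing's +x from its origin and 42.5 mm above its underside; it sinks about 7 mm as the paddle tips fully over, plus the give of the pad (3 N per mm, 4 mm at most). Moves with the pad
- red_paddle (a joint): tip of the red paddle (64 x 40 x 6 mm, pivot along the housing's y at its middle, 31 mm above its underside), rad: 0 = off, dotted end fully up (starts may be up to 0.03); 0.36 = on, dotted end fully down on its stop. Needs about 2 to 4 N at the dot and stays where it is left, without springing back; counts as on above 0.24 and as off below 0.08
- yellow_switch: loose weighted desk switch, about 0.4 kg (desk lamp): white housing 86 (x) x 56 (y) x 22 mm with two 4 mm wide side rails up to 28 mm high, carrying a yellow tipping paddle. Stands on the 3 mm thick green cutting mat. Origin: centre of its underside; x along the paddle, towards the end with the white dot; z up
- yellow_spot (a point): centre of the 12 mm white dot on top of the yellow paddle's springy finger pad (24 mm along x by 36 mm wide, standing 5 mm above the paddle's raised end). With the switch off it lies 18 mm along the housing's +x from its origin and 42.5 mm above its underside; it sinks about 7 mm as the paddle tips fully over, plus the give of the pad (3 N per mm, 4 mm at most). Moves with the pad
- yellow_paddle (a joint): tip of the yellow paddle (64 x 40 x 6 mm, pivot along the housing's y at its middle, 31 mm above its underside), rad: 0 = off, dotted end fully up (starts may be up to 0.03); 0.36 = on, dotted end fully down on its stop. Needs about 2 to 4 N at the dot and stays where it is left, without springing back; counts as on above 0.24 and as off below 0.08
- green_switch: loose weighted desk switch, about 0.4 kg (tracing light pad): white housing 86 (x) x 56 (y) x 22 mm with two 4 mm wide side rails up to 28 mm high, carrying a green tipping paddle. Stands on the 3 mm thick green cutting mat. Origin: centre of its underside; x along the paddle, towards the end with the white dot; z up
- green_spot (a point): centre of the 12 mm white dot on top of the green paddle's springy finger pad (24 mm along x by 36 mm wide, standing 5 mm above the paddle's raised end). With the switch off it lies 18 mm along the housing's +x from its origin and 42.5 mm above its underside; it sinks about 7 mm as the paddle tips fully over, plus the give of the pad (3 N per mm, 4 mm at most). Moves with the pad
- green_paddle (a joint): tip of the green paddle (64 x 40 x 6 mm, pivot along the housing's y at its middle, 31 mm above its underside), rad: 0 = off, dotted end fully up (starts may be up to 0.03); 0.36 = on, dotted end fully down on its stop. Needs about 2 to 4 N at the dot and stays where it is left, without springing back; counts as on above 0.24 and as off below 0.08
- blue_switch: loose weighted desk switch, about 0.4 kg (glue gun, to stay off): white housing 86 (x) x 56 (y) x 22 mm with two 4 mm wide side rails up to 28 mm high, carrying a blue tipping paddle. Stands on the 3 mm thick green cutting mat. Origin: centre of its underside; x along the paddle, towards the end with the white dot; z up
- blue_spot (a point): centre of the 12 mm white dot on top of the blue paddle's springy finger pad (24 mm along x by 36 mm wide, standing 5 mm above the paddle's raised end). With the switch off it lies 18 mm along the housing's +x from its origin and 42.5 mm above its underside; it sinks about 7 mm as the paddle tips fully over, plus the give of the pad (3 N per mm, 4 mm at most). Moves with the pad
- blue_paddle (a joint): tip of the blue paddle (64 x 40 x 6 mm, pivot along the housing's y at its middle, 31 mm above its underside), rad: 0 = off, dotted end fully up (starts may be up to 0.03); 0.36 = on, dotted end fully down on its stop. Needs about 2 to 4 N at the dot and stays where it is left, without springing back; counts as on above 0.24 and as off below 0.08
- eraser: loose white eraser with a blue sleeve, 22 x 55 x 12 mm, lying on the mat's near part; origin centre of underside, y along it
- orange_pencil: loose orange pencil, 8 mm thick, 170 mm long, on the mat's far part; origin under the middle of its 150 mm shaft, y towards its point
- red_pencil: loose red pencil like the orange one, on the mat's far part
- tape: loose roll of cream masking tape lying flat, 110 mm across, 25 mm high, right of the mat; origin centre of underside
- mug: loose white mug, 80 mm across, 90 mm high, left of the mat, handle at its +y; origin centre of underside
- flask: loose drinking flask, 70 mm across, 230 mm tall, far right of the mat; origin centre of underside
Mind the look-alikes: they are no part of the job. Leave any orange or turquoise look-alike of the green_switch alone. What is shaped like the red_switch but pink is not meant.

How it is judged (in metres and radians):
On the way, in this order (a step that is already met when the one before it is completed fails the run):
1. the red switch is tapped on (value of joint red_paddle above 0.24 rad), for 0.1 s.
2. the yellow switch is tapped on (value of joint yellow_paddle above 0.24 rad), for 0.1 s.
3. the green switch is tapped on (value of joint green_paddle above 0.24 rad), for 0.1 s.
At the end, for the whole second after the job is handed in: The red, yellow and green paddles are on (each above 0.24 rad of 0.36), blue is off (below 0.08 rad), every switch stands level and at rest within 15 mm of where it started, and the eraser, pencils, tape, mug and flask are within 15 mm of where they were (value of joint each of red_paddle, yellow_paddle, green_paddle above 0.24 rad and value of joint blue_paddle below 0.08 rad and distance of each of red_switch, yellow_switch, green_switch, blue_switch, eraser, orange_pencil, red_pencil, tape, mug, flask from where it was at the start of the episode below 0.015 m and angle between each of red_switch, yellow_switch, green_switch, blue_switch's own z axis and vertical below 0.08 rad and linear speed of each of red_switch, yellow_switch, green_switch, blue_switch below 0.02 m/s); the robot touches nothing.
It fails at once if a switch is tipped before the one that comes before it in the order is on ((value of joint yellow_paddle above 0.08 rad and value of joint red_paddle below 0.24 rad) or (value of joint green_paddle above 0.08 rad and value of joint yellow_paddle below 0.24 rad) or (value of joint green_paddle above 0.08 rad and value of joint red_paddle below 0.24 rad)).
It fails at once if the blue switch is tipped (over 0.08 rad) (value of joint blue_paddle above 0.08 rad).
It fails at once if a switch is pushed along or carried (over 15 mm), lifted (over 6 mm) or tipped up (over 0.15 rad) (distance of any of red_switch, yellow_switch, green_switch, blue_switch from where it was at the start of the episode above 0.015 m or height (world z) of any of red_switch, yellow_switch, green_switch, blue_switch above 0.009 m or angle between any of red_switch, yellow_switch, green_switch, blue_switch's own z axis and vertical above 0.15 rad).
It fails at once if a switch is pressed hard (over 25 N) instead of tapped lightly (contact force between any of the fingers, the arm and red_switch above 25 N or contact force between any of the fingers, the arm and yellow_switch above 25 N or contact force between any of the fingers, the arm and green_switch above 25 N or contact force between any of the fingers, the arm and blue_switch above 25 N).
It fails at once if another thing on the table is moved (over 15 mm) (distance of any of eraser, orange_pencil, red_pencil, tape, mug, flask from where it was at the start of the episode above 0.015 m).
It also fails if it takes over 40 s, if anything falls off the work surface, if the arm or the gripper's body presses on something with over 40 N, if the wrist force passes 120 N, or if a joint passes its speed limit or range.

### The arm

A 6-joint arm with a two-finger parallel gripper is mounted at the origin on the work surface. World frame = base frame: x ahead of the robot, y to its left, z up, the work surface at z = 0. Lengths are in m, angles in degrees, forces in N, time in s.
With the tool pointing down it reaches from about 0.325 to 0.875 m from the base axis. Payload 4.4 kg.
Tool frame: the origin (TCP) lies on the centre line of the jaws, within the pads' length; the fingertips stand 8 mm ahead of it and the grasp point (between the pads) lies 11 mm behind it (env.tip_reach is the distance from the TCP to the fingertips, in m); z points along the fingers, y is the line along which they close (so a half turn about z gives the same grasp; the last joint's range is limited). The gripper opens to 85 mm and grips with 20 to 120 N. Pads are 22 mm wide; open, the fingers measure 114 mm over their backs; the gripper's body (76 mm by 85 mm) begins 54 mm behind the grasp point. The pads swing forward as they close: fully open they stand 13 mm farther back than shut.
Start: joints at [-77.779, 11.837, 88.321, -0, 79.842, -8.623], TCP at [0.205, -0.537, 0.239] pointing down, gripper open.
Joint ranges: [-156.59, 156.59], [-49.26, 127.26], [12.9, 141.05], [-63.56, 243.56], [4.71, 150.69], [-161.64, 161.64]. Speed limits (degrees/s): [159.86, 159.86, 180, 180, 180, 180].

### API

Orientations are given as a 3x3 rotation matrix whose columns are the frame's x, y, z axes.
In Python, from rig import env gives the robot as it stands.
- The arm moves only by the tool apply_moves, never from a script. Its argument "series" is a list of rows, each a list of 7 numbers: the shift along the tool's x, y, z in m, then the turn, a rotation vector about the tool's x, y, z in degrees, then the opening in per cent of the stroke, from 0 (shut) to 100 (fully open). A call has exactly 10 rows; each row shifts and turns the commanded pose from where the row before left it, along the tool's axes as they then stand; what a row does not reach is not made up. A row lasts 1/12 s, in which the tool goes at most 41.7 mm and 7.16 degrees, less where a joint would pass 70% of its speed; a pose out of reach is approached as far as the arm can. A call with a gripper value outside its range is refused whole. The fingers move at their own pace and stop on an object; the grip force is fixed at half the most. Time passes only in rows, so rows that do not move let the fingers close, or fill a call up. It gives the time, the measured TCP pose, the force, the opening and the grip force at its end, in the units of the state.
- env.observe(): the state, without advancing time (a new reading comes with each control period).
- env.snapshot(name): name is "scene" or "top" or "wrist"; returns a dict with "frame" (400x640x3 uint8, red, green, blue), "camera_matrix" (3x3 intrinsics, pixels), "k1" (the pictures are not rectified: a ray, as slopes to the right and down, at radius r is drawn at 1 + k1 r^2 times it, then the intrinsics apply), "view" (4x4, takes a point from world to camera coordinates). Camera axes: x right, y up, looking along -z (the intrinsics and any distortion apply to the point x, -y, -z); pixel columns grow to the right and rows downward; lengths in m; the calibration is good to about 2 mm. A picture is of the moment at which its call begins. There is no depth.
- env.finish_job(): hands the job in; it is judged then, once.
The state is a dict: "time": time; "joint_pos": joint angles; "qvel": joint speeds; "joint_torque": joint torques, N m; "ee_pos": TCP position; "orientation": TCP orientation; "contact_force": force on the tool from outside, world axes, zero at the start; "moment": the same for the moment, N m; "opening": finger opening in m; "gripper_force": force on a finger pad.
Only numpy, scipy, OpenCV 4.12 (cv2) and the standard library are available. Lean on these libraries where they do the work, as an engineer would, in place of code of your own. Each camera call takes 0.05 s, during which the arm holds its last target. There are 200 camera calls.

## Working session

There is one attempt and no reset: what is moved stays moved. The work goes in short steps, Python scripts to look and compute and a tool call to move; the robot and the scene stay as the last step left them, time stands still between calls to the robot, and variables do not carry over. Pictures are saved under pics/ and viewed, at most 10 in all, crops included, and the job is handed in when it is done.

Besides the shell and the picture viewer there is one more tool, called after "Request:" as name(argument=value, ...) on one line, values as JSON. apply_moves: Moves the arm, as the interface text tells. Its arguments: {"type":"object","properties":{"series":{"type":"array","items":{"type":"array","items":{"type":"number"}}}},"required":["series"]}

```bash
mkdir -p pics; ls; python3 - <<'E'
from rig import env
import cv2,numpy as np
s=env.observe();print(s['ee_pos'],s['orientation'],s['opening'],env.tip_reach,s['time'])
for n in("top","scene"):
    d=env.snapshot(n);cv2.imwrite(f'pics/{n}0.png',d['frame'][:,:,::-1])
    np.savez(f'{n}0.npz',**d);print(n,d['camera_matrix'],d['k1'],d['view'])
E
```

```text
pics
[ 0.20441681 -0.53661422  0.23807913] [[ 9.34543875e-01  3.55847546e-01 -5.19310724e-04]
 [ 3.55847762e-01 -9.34541054e-01  2.32138873e-03]
 [ 3.40743292e-04 -2.35423518e-03 -9.99997171e-01]] 0.08521492078231156 0.008 0.0
top [[390.88281284   0.         320.47753662]
 [  0.         390.88281284 201.61169415]
 [  0.           0.           1.        ]] 0.020967037098429665 [[-0.01217516 -0.99986068  0.01141865 -0.01549956]
 [ 0.9957803  -0.01108512  0.09109724 -0.46834746]
 [-0.09095797  0.0124796   0.99577653 -1.35428592]
 [ 0.          0.          0.          1.        ]]
scene [[484.71505243   0.         323.19785771]
 [  0.         484.71505243 195.11471954]
 [  0.           0.           1.        ]] -0.020970037513936862 [[ 0.30926733  0.95096581  0.00421212 -0.12244645]
 [-0.70383967  0.22591543  0.6734775   0.30119286]
 [ 0.6395025  -0.21124924  0.73919572 -1.86532468]
 [ 0.          0.          0.          1.        ]]
```

View pics/top0.png

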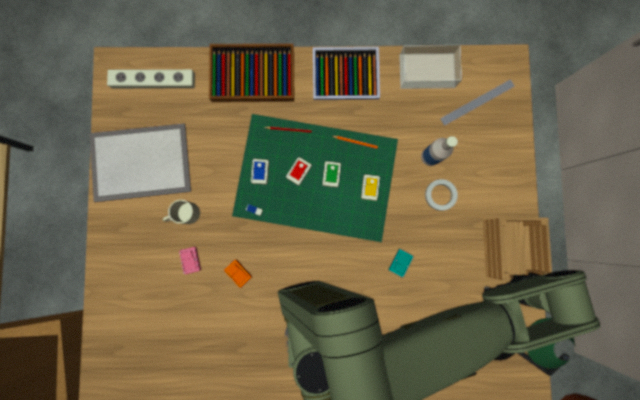

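View pics/scene0.png

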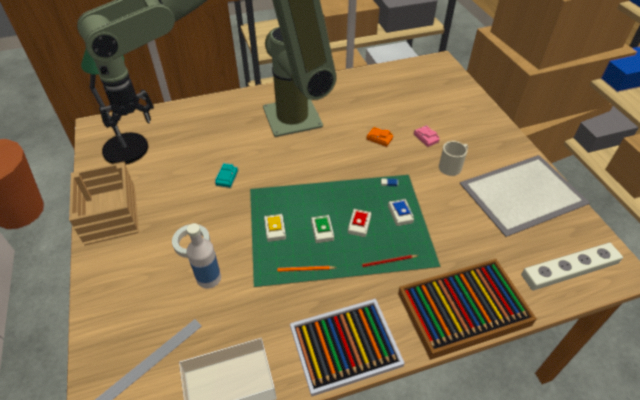

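The top view shows the four switches on the mat: blue (260,171), red (298,170), green (331,174) and yellow (371,187). The eraser is at (254,210). The look-alikes (pink, orange, turquoise) sit off the mat. The scene view shows the same layout. Next I'll measure the paddles and dots.

```bash
cat > h.py <<'E'
import cv2,numpy as np
def ray(d,px):
    K=d['camera_matrix'];V=d['view'];k=float(d['k1'])
    p=np.array([(px[0]-K[0,2])/K[0,0],(px[1]-K[1,2])/K[1,1]]);u=p.copy()
    for _ in range(10):u=p/(1+k*(u@u))
    R=V[:3,:3];return -R.T@V[:3,3],R.T@np.array([u[0],-u[1],-1])
def onz(d,px,z):
    o,r=ray(d,px);return o+r*(z-o[2])/r[2]
def tri(d1,p1,d2,p2):
    o1,a=ray(d1,p1);o2,b=ray(d2,p2)
    t=np.linalg.lstsq(np.c_[a,-b],o2-o1,rcond=None)[0]
    q1=o1+a*t[0];q2=o2+b*t[1];return (q1+q2)/2,np.linalg.norm(q1-q2)
def pix(d,P):
    c=d['view'][:3,:3]@P+d['view'][:3,3];u=np.array([c[0],-c[1]])/-c[2]
    u=u*(1+float(d['k1'])*(u@u));K=d['camera_matrix'];return u*K[0,0]+K[:2,2]
COL={'red':[(0,8),(172,180)],'yellow':[(20,33)],'green':[(50,72)],'blue':[(105,125)]}
def paddle(d,name,c,h):
    """paddle colour blob, with its dot: hull mask, brightest low-saturation spot inside"""
    x0,y0=[max(int(v-h),0) for v in c];f=d['frame'][y0:y0+2*h,x0:x0+2*h]
    s=4;f=cv2.resize(f,None,fx=s,fy=s,interpolation=cv2.INTER_CUBIC)
    H=cv2.cvtColor(f,cv2.COLOR_RGB2HSV)
    m=sum(((H[...,0]>=a)&(H[...,0]<=b)) for a,b in COL[name]).astype(bool)&(H[...,1]>110)&(H[...,2]>90)
    m=m.astype(np.uint8)
    cs=cv2.findContours(m,cv2.RETR_EXTERNAL,cv2.CHAIN_APPROX_NONE)[0]
    k=max(cs,key=cv2.contourArea);hull=cv2.convexHull(k)
    M=np.zeros(m.shape,np.uint8);cv2.drawContours(M,[hull],-1,1,-1)
    Me=cv2.erode(M,np.ones((7,7),np.uint8))
    w=(f.min(2).astype(float))*Me
    v=w[Me>0];w=np.clip(w-np.percentile(v,50)-.5*(v.max()-np.percentile(v,50)),0,None)*Me
    yy,xx=np.indices(w.shape);dot=np.array([(w*xx).sum(),(w*yy).sum()])/w.sum()
    mo=cv2.moments(hull);cen=np.array([mo['m10'],mo['m01']])/mo['m00']
    o=np.array([x0,y0]);cv=lambda p:(np.array(p)+.5)/s-.5+o
    return cv(cen),cv(dot),cv2.contourArea(hull)/s/s
E
python3 - <<'E'
from h import *
T=np.load('top0.npz');S=np.load('scene0.npz')
tc=dict(red=(298,170),yellow=(371,187),green=(331,174),blue=(260,171))
for n in tc:
    a=paddle(T,n,tc[n],17);c0=onz(T,a[0],.037)
    b=paddle(S,n,pix(S,c0),18)
    P,e=tri(T,a[1],S,b[1]);d0=onz(T,a[1],.0455);d1=onz(S,b[1],.0455)
    print(n,'area',a[2],b[2],'cen',c0.round(4),'dot top',d0.round(4),'dot scene',d1.round(4),'tri',P.round(4),round(e,4),'ang',np.degrees(np.arctan2(*(d0-c0)[[1,0]])).round())
o=np.hstack([cv2.resize(T['frame'][145:215,230:400],None,fx=4.5,fy=4.5,interpolation=2)])
cv2.imwrite('pics/tcrop.png',o[:,:,::-1])
E
```

```text
red area 195.96875 173.6875 cen [0.5793 0.0559 0.037 ] dot top [0.5952 0.0459 0.0455] dot scene [0.595  0.047  0.0455] tri [0.5953 0.0463 0.046 ] 0.001 ang -32.0
yellow area 208.03125 186.46875 cen [ 0.518 -0.197  0.037] dot top [ 0.5361 -0.2     0.0455] dot scene [ 0.5358 -0.1988  0.0455] tri [ 0.5362 -0.1994  0.0462] 0.001 ang -9.0
green area 169.46875 152.0625 cen [ 0.567  -0.0605  0.037 ] dot top [ 0.5859 -0.063   0.0455] dot scene [ 0.5858 -0.0619  0.0455] tri [ 0.586  -0.0625  0.046 ] 0.001 ang -8.0
blue area 175.09375 146.59375 cen [0.579 0.194 0.037] dot top [0.5982 0.1918 0.0455] dot scene [0.5988 0.1933 0.0455] tri [0.5985 0.1926 0.0453] 0.0016 ang -7.0
```

View pics/tcrop.png

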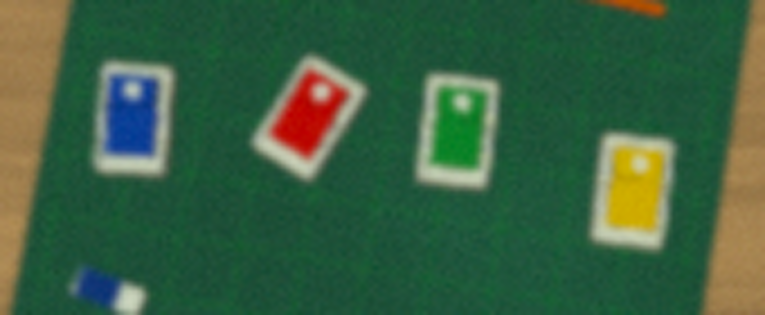

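The triangulated dot heights (45–46 mm) match the expected 45.5 mm, and the two views agree to about 1 mm. The crop shows every dot at the far (+x) end. Yaws are about −32° for red and −8° for the others. I'll close the fingers and head for the red switch at height.

Request:
apply_moves(series=[[0.0286,-0.0203,0,0,0,0,0],[0.0286,-0.0203,0,0,0,0,0],[0.0286,-0.0203,0,0,0,0,0],[0.0286,-0.0203,0,0,0,0,0],[0.0286,-0.0203,0,0,0,0,0],[0.0286,-0.0203,0,0,0,0,0],[0.0286,-0.0203,0,0,0,0,0],[0.0286,-0.0203,0,0,0,0,0],[0.0286,-0.0203,0,0,0,0,0],[0.0286,-0.0203,0,0,0,0,0]])

```text
time: 0.93
ee_pos: [0.4, -0.2441, 0.239]
orientation: [[0.935, 0.356, -0.0], [0.356, -0.935, 0.0], [-0.0, -0.0, -1.0]]
contact_force: [0.9, -0.1, -0.9]
opening: -0.0002
gripper_force: 0.0
```

Request:
apply_moves(series=[[0.0286,-0.0203,0,0,0,0,0],[0.0286,-0.0203,0,0,0,0,0],[0.0286,-0.0203,0,0,0,0,0],[0.0286,-0.0203,0,0,0,0,0],[0.0286,-0.0203,0,0,0,0,0],[0.0286,-0.0203,0,0,0,0,0],[0.0286,-0.0203,0,0,0,0,0],[0.0286,-0.0203,0,0,0,0,0],[0.0286,-0.0203,0,0,0,0,0],[0.0286,-0.0203,0,0,0,0,0]])

```text
time: 1.77
ee_pos: [0.595, 0.0473, 0.2386]
orientation: [[0.934, 0.356, -0.001], [0.356, -0.934, -0.0], [-0.001, -0.0, -1.0]]
contact_force: [0.9, -0.2, 0.4]
opening: 0.0002
gripper_force: 0.0
```

Request:
apply_moves(series=[[0,0,0.01,0,0,6.5,0],[0,0,0.01,0,0,6.5,0],[0,0,0.01,0,0,6.5,0],[0,0,0.01,0,0,6.5,0],[0,0,0.01,0,0,6.5,0],[0,0,0.01,0,0,6.5,0],[0,0,0.01,0,0,6.5,0],[0,0,0.01,0,0,6.5,0],[0,0,0,0,0,0,0],[0,0,0,0,0,0,0]])

```text
time: 2.6
ee_pos: [0.5938, 0.0457, 0.1581]
orientation: [[0.857, -0.515, -0.003], [-0.515, -0.857, 0.0], [-0.002, 0.001, -1.0]]
contact_force: [0.2, -0.5, 0.7]
opening: 0.0
gripper_force: 0.0
```

```bash
python3 - <<'E'
from rig import env
from h import *
d=env.snapshot("wrist");cv2.imwrite('pics/w1.png',d['frame'][:,:,::-1]);np.savez('w1.npz',**d)
for n,P in dict(red=(.5953,.0463,.0455),tip=(.5938,.0457,.150)).items(): print(n,pix(d,np.array(P)))
E
```

```text
red [320.826957   195.53718331]
tip [322.01630457 254.2864725 ]
```

View pics/w1.png

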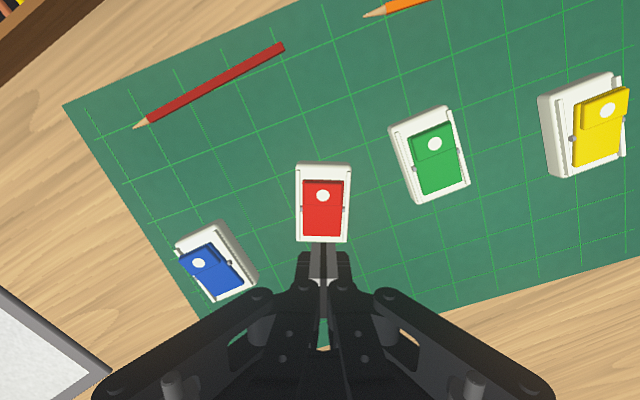

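The wrist view shows the red dot at (322.5,195.5), where the prediction was (321,195.5). The red housing is nearly aligned with the tool. Green is at (434,143) and yellow at (607,110). I'll measure all three from this view.

```bash
python3 - <<'E'
from h import *
d=np.load('w1.npz')
g=d['frame'].min(2)
for n,c in dict(red=(322,195),green=(434,143),yellow=(607,110)).items():
    f=g[c[1]-12:c[1]+12,c[0]-12:c[0]+12]; m=(f>150).astype(np.uint8)
    k,l,st,ce=cv2.connectedComponentsWithStats(m); i=l[12,12]
    print(n,i,st[i],onz(d,ce[i]+np.array(c)-12,.0455).round(4))
    a=paddle(d,n,c,45); q=onz(d,a[0],.037);print(' cen',q.round(4))
# red yaw from housing top/bottom edge centres (z~.025): (324,165)->(322,241)
E
```

```text
red 1 [  6   7  14  11 120] [0.5949 0.0446 0.0455]
 cen [0.5819 0.0532 0.037 ]
green 1 [  6   6  14  14 151] [ 0.5853 -0.0647  0.0455]
 cen [ 0.5707 -0.0629  0.037 ]
yellow 1 [  5   4  15  16 162] [ 0.5358 -0.202   0.0455]
 cen [ 0.5232 -0.2012  0.037 ]
```

Request:
apply_moves(series=[[0.004,-0.0005,0.02,0,0,0,0],[0,0,0.02,0,0,0,0],[0,0,0.02,0,0,0,0],[0,0,0.02,0,0,0,0],[0,0,0.012,0,0,0,0],[0,0,0.006,0,0,0,0],[0,0,0,0,0,0,0],[0,0,0,0,0,0,0],[0,0,0,0,0,0,0],[0,0,0,0,0,0,0]])

```text
time: 3.48
ee_pos: [0.5997, 0.0439, 0.0629]
orientation: [[0.856, -0.517, 0.003], [-0.517, -0.856, -0.0], [0.003, -0.001, -1.0]]
contact_force: [0.2, 0.9, 1.4]
opening: 0.0001
gripper_force: 0.0
```

Request:
apply_moves(series=[[-0.001,0,0.002,0,0,0,0],[0,0,0.002,0,0,0,0],[0,0,0.0015,0,0,0,0],[0,0,0.0015,0,0,0,0],[0,0,0.0015,0,0,0,0],[0,0,0.001,0,0,0,0],[0,0,0.001,0,0,0,0],[0,0,0.001,0,0,0,0],[0,0,0,0,0,0,0],[0,0,0,0,0,0,0]])

```text
time: 4.32
ee_pos: [0.5977, 0.0445, 0.0498]
orientation: [[0.856, -0.517, 0.0], [-0.517, -0.856, 0.0], [0.0, -0.0, -1.0]]
contact_force: [1.2, 0.1, 0.8]
opening: 0.0003
gripper_force: 0.7
```

Request:
apply_moves(series=[[0,0,0.001,0,0,0,0],[0,0,0.001,0,0,0,0],[0,0,0.001,0,0,0,0],[0,0,0.0005,0,0,0,0],[0,0,0.0005,0,0,0,0],[0,0,0,0,0,0,0],[0,0,0,0,0,0,0],[0,0,0,0,0,0,0],[0,0,0,0,0,0,0],[0,0,0,0,0,0,0]])

```text
time: 5.15
ee_pos: [0.5982, 0.0443, 0.0461]
orientation: [[0.856, -0.517, 0.001], [-0.517, -0.856, -0.0], [0.001, -0.001, -1.0]]
contact_force: [3.9, -2.8, 3.8]
opening: 0.0
gripper_force: 2.3
```

```bash
python3 - <<'E'
from rig import env
from h import *
d=env.snapshot("wrist");s=env.observe();print(s['contact_force'],s['ee_pos'])
d2=env.snapshot("scene")
p=pix(d2,np.array([.59,.05,.03])).astype(int)
a=cv2.resize(d['frame'][180:330,220:420],None,fx=2,fy=2);b=cv2.resize(d2['frame'][p[1]-38:p[1]+37,p[0]-50:p[0]+50],None,fx=4,fy=4,interpolation=2)
cv2.imwrite('pics/press.png',np.hstack([a,b])[:,:,::-1])
E
```

```text
[ 2.97071599 -2.48980122  4.30113182] [0.59815575 0.04432097 0.04615834]
```

View pics/press.png

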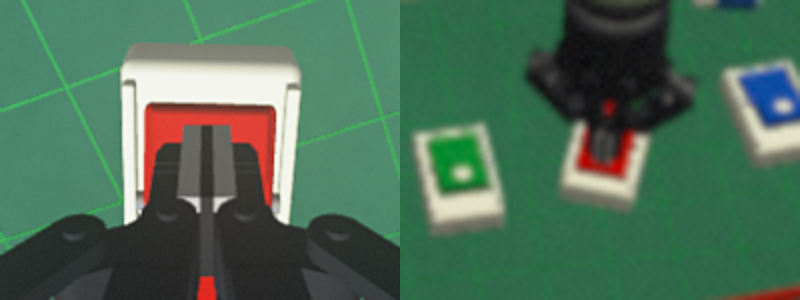

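The fingertip is pressing the red pad at about 4 N. The dot travels outward as the paddle tips, so I'll follow it outward by about 2 mm while pressing the last bit.

Request:
apply_moves(series=[[0.0007,0,0.0002,0,0,0,0],[0.0007,0,0.0003,0,0,0,0],[0.0006,0,0.0005,0,0,0,0],[0,0,0.0005,0,0,0,0],[0,0,0.0005,0,0,0,0],[0,0,0,0,0,0,0],[0,0,0,0,0,0,0],[0,0,0,0,0,0,0],[0,0,0,0,0,0,0],[0,0,0,0,0,0,0]])

```text
time: 6.08
ee_pos: [0.5981, 0.0444, 0.0443]
orientation: [[0.856, -0.517, -0.003], [-0.517, -0.856, 0.001], [-0.003, 0.0, -1.0]]
contact_force: [-0.6, 0.4, 10.3]
opening: 0.0
gripper_force: 4.7
```

Force is now 10 N vertical with almost no lateral load, so the paddle should be on its stop. I'll lift and check.

Request:
apply_moves(series=[[0,0,-0.002,0,0,0,0],[0,0,-0.002,0,0,0,0],[0,0,-0.005,0,0,0,0],[0,0,-0.015,0,0,0,0],[0,0,-0.02,0,0,0,0],[0,0,-0.02,0,0,0,0],[0,0,-0.02,0,0,0,0],[0,0,-0.02,0,0,0,0],[0,0,-0.01,0,0,0,0],[0,0,0,0,0,0,0]])

```text
time: 6.92
ee_pos: [0.5998, 0.0438, 0.1596]
orientation: [[0.856, -0.517, 0.002], [-0.517, -0.856, 0.0], [0.002, -0.001, -1.0]]
contact_force: [0.7, 0.0, 0.7]
opening: 0.0002
gripper_force: 0.0
```

```bash
cat > dots.py <<'E'
from rig import env
from h import *
def dots(cs,tag):
    T=env.snapshot("top");S=env.snapshot("scene");W=env.snapshot("wrist");np.savez(f'{tag}.npz',**W)
    cv2.imwrite(f'pics/{tag}.png',W['frame'][:,:,::-1])
    for n,P in cs.items():
        P=np.array(P);r=[]
        for d,h in((T,17),(S,18)):
            try:r.append(paddle(d,n,pix(d,P),h)[1])
            except Exception as e:print(n,e)
        if len(r)==2:print(n,[x.round(4) for x in tri(T,r[0],S,r[1])])
        c=pix(W,P).round().astype(int);f=W['frame'].min(2)[c[1]-22:c[1]+22,c[0]-22:c[0]+22];m=(f>150).astype(np.uint8)
        k,l,st,ce=cv2.connectedComponentsWithStats(m)
        for i in range(1,k):
            if 60<st[i,4]<300:print('  wrist z.0455/.0385',onz(W,ce[i]+c-22,.0455).round(4),onz(W,ce[i]+c-22,.0385).round(4),'with top-dist',st[i])
    s=env.observe();print(s['ee_pos'],s['contact_force'],s['time'])
E
python3 - <<'E'
from dots import *
dots(dict(red=(.596,.046,.04),yellow=(.536,-.2,.0455),green=(.586,-.063,.0455)),'w2')
E
```

```text
red [array([0.5974, 0.0449, 0.0387]), np.float64(0.0012)]
  wrist z.0455/.0385 [0.5993 0.0419 0.0455] [0.5973 0.0431 0.0385] with top-dist [ 18  13  13  13 130]
yellow [array([ 0.5362, -0.1993,  0.0464]), np.float64(0.0009)]
  wrist z.0455/.0385 [ 0.5563 -0.1944  0.0455] [ 0.553  -0.1999  0.0385] with top-dist [  0   0  29  12 191]
  wrist z.0455/.0385 [ 0.5357 -0.2021  0.0455] [ 0.5319 -0.2078  0.0385] with top-dist [ 18  14  15  15 161]
green [array([ 0.586 , -0.0626,  0.046 ]), np.float64(0.0011)]
  wrist z.0455/.0385 [ 0.6048 -0.061   0.0455] [ 0.6029 -0.0627  0.0385] with top-dist [  0   0  33  14 251]
  wrist z.0455/.0385 [ 0.5852 -0.0648  0.0455] [ 0.5828 -0.0666  0.0385] with top-dist [ 17  15  15  14 155]
[0.59762862 0.04371239 0.15582939] [-0.12240546  1.2658342  -0.58225481] 7.0667
```

View pics/w2.png

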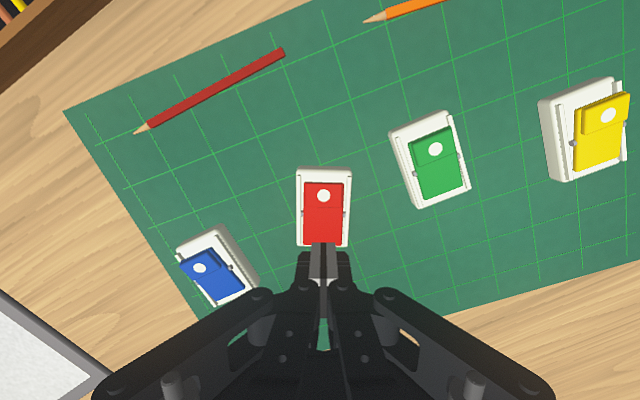

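Red is fully on: its dot dropped to z = 38.7 mm and moved about 2 mm, with the housing unmoved. Next is yellow.

Request:
apply_moves(series=[[0.0095,0.03,0,0,0,0,0],[0.0095,0.03,0,0,0,0,0],[0.0095,0.03,0,0,0,0,0],[0.0095,0.03,0,0,0,0,0],[0.0095,0.03,0,0,0,0,0],[0.0095,0.03,0,0,0,0,0],[0.0095,0.03,0,0,0,0,0],[0.0095,0.03,0,0,0,0,0],[0,0,0,0,0,-6,0],[0,0,0,0,0,-6,0]])

```text
time: 7.9
ee_pos: [0.5381, -0.2027, 0.1554]
orientation: [[0.945, -0.327, -0.004], [-0.327, -0.945, 0.002], [-0.004, -0.001, -1.0]]
contact_force: [0.1, 0.4, -0.5]
opening: 0.0001
gripper_force: 0.0
```

Request:
apply_moves(series=[[0,0,0.02,0,0,-6,0],[0,0,0.02,0,0,-5,0],[0,0,0.01,0,0,0,0],[0,0,0.01,0,0,0,0],[0,0,0,0,0,0,0],[0,0,0,0,0,0,0],[0,0,0,0,0,0,0],[0,0,0,0,0,0,0],[0,0,0,0,0,0,0],[0,0,0,0,0,0,0]])

```text
time: 8.73
ee_pos: [0.5407, -0.2015, 0.0987]
orientation: [[0.99, -0.142, 0.002], [-0.142, -0.99, -0.001], [0.002, 0.001, -1.0]]
contact_force: [0.1, -0.2, -0.2]
opening: 0.0001
gripper_force: 0.0
```

```bash
python3 - <<'E'
from dots import *
dots(dict(yellow=(.536,-.2,.0455)),'w3')
E
```

```text
yellow [array([ 0.5351, -0.1988,  0.0444]), np.float64(0.0004)]
  wrist z.0455/.0385 [ 0.5533 -0.2018  0.0455] [ 0.5507 -0.2014  0.0385] with top-dist [ 0  0 44  2 88]
  wrist z.0455/.0385 [ 0.5362 -0.2013  0.0455] [ 0.5329 -0.2009  0.0385] with top-dist [ 17  16  16  13 172]
[ 0.54029265 -0.20136108  0.0981932 ] [ 0.52676343  0.32037241 -0.43712047] 8.8833
```

View pics/w3.png

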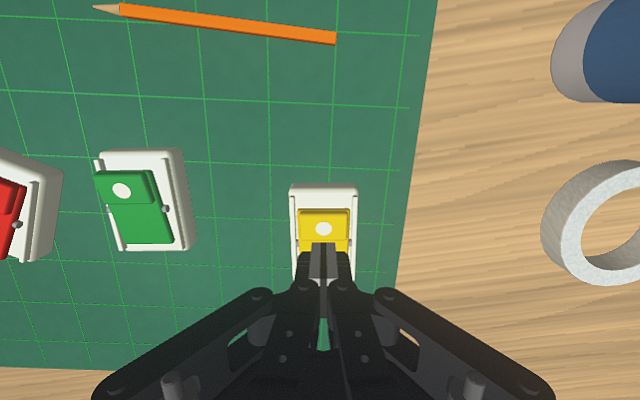

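The yellow dot is at (323,229), straight ahead of the fingers and aligned, and the tape and flask are well clear. I'll descend the same way as on red.

Request:
apply_moves(series=[[0,0,0.01,0,0,0,0],[0,0,0.01,0,0,0,0],[0,0,0.01,0,0,0,0],[0,0,0.006,0,0,0,0],[0,0,0.003,0,0,0,0],[0,0,0.002,0,0,0,0],[0,0,0.002,0,0,0,0],[0,0,0.002,0,0,0,0],[0,0,0,0,0,0,0],[0,0,0,0,0,0,0]])

```text
time: 9.72
ee_pos: [0.5404, -0.2014, 0.0531]
orientation: [[0.99, -0.142, 0.001], [-0.142, -0.99, -0.0], [0.001, 0.0, -1.0]]
contact_force: [0.1, 0.3, -0.1]
opening: -0.0003
gripper_force: 0.0
```

Request:
apply_moves(series=[[0.0002,0,0.001,0,0,0,0],[0.0002,0,0.001,0,0,0,0],[0.0002,0,0.001,0,0,0,0],[0.0002,0,0.001,0,0,0,0],[0.0003,0,0.001,0,0,0,0],[0.0003,0,0.001,0,0,0,0],[0,0,0,0,0,0,0],[0,0,0,0,0,0,0],[0,0,0,0,0,0,0],[0,0,0,0,0,0,0]])

```text
time: 10.55
ee_pos: [0.5421, -0.2017, 0.0471]
orientation: [[0.99, -0.142, 0.001], [-0.142, -0.99, -0.001], [0.001, 0.0, -1.0]]
contact_force: [1.2, 0.0, 2.6]
opening: -0.0001
gripper_force: 1.3
```

Request:
apply_moves(series=[[0.0003,0,0.0005,0,0,0,0],[0.0003,0,0.0005,0,0,0,0],[0.0003,0,0.0005,0,0,0,0],[0.0003,0,0.0005,0,0,0,0],[0,0,0.0005,0,0,0,0],[0,0,0.0003,0,0,0,0],[0,0,0,0,0,0,0],[0,0,0,0,0,0,0],[0,0,0,0,0,0,0],[0,0,0,0,0,0,0]])

```text
time: 11.38
ee_pos: [0.5422, -0.2017, 0.0445]
orientation: [[0.99, -0.142, -0.001], [-0.142, -0.99, 0.0], [-0.001, 0.0, -1.0]]
contact_force: [-0.4, -0.4, 7.5]
opening: -0.0001
gripper_force: 3.6
```

Request:
apply_moves(series=[[0,0,-0.002,0,0,0,0],[0,0,-0.002,0,0,0,0],[0,0,-0.005,0,0,0,0],[0,0,-0.015,0,0,0,0],[0,0,-0.015,0,0,0,0],[0,0,-0.015,0,0,0,0],[0,0,0,0,0,0,0],[0,0,0,0,0,0,0],[0,0,0,0,0,0,0],[0,0,0,0,0,0,0]])

```text
time: 12.22
ee_pos: [0.5414, -0.201, 0.0964]
orientation: [[0.99, -0.142, -0.003], [-0.142, -0.99, 0.002], [-0.003, -0.001, -1.0]]
contact_force: [-0.7, -1.2, -0.1]
opening: 0.0003
gripper_force: 0.0
```

```bash
python3 - <<'E'
from dots import *
dots(dict(yellow=(.538,-.2,.0385),green=(.586,-.063,.0455)),'w4')
E
```

```text
yellow [array([ 0.5378, -0.199 ,  0.0369]), np.float64(0.0003)]
  wrist z.0455/.0385 [ 0.5573 -0.2026  0.0455] [ 0.5547 -0.2022  0.0385] with top-dist [  0   0  44   4 176]
  wrist z.0455/.0385 [ 0.542  -0.2021  0.0455] [ 0.5389 -0.2017  0.0385] with top-dist [ 16  14  16  15 195]
green [array([ 0.586 , -0.0626,  0.046 ]), np.float64(0.0009)]
  wrist z.0455/.0385 [ 0.6005 -0.0708  0.0455] [ 0.5996 -0.0655  0.0385] with top-dist [ 8  0 36  3 74]
  wrist z.0455/.0385 [ 0.5856 -0.0638  0.0455] [ 0.5841 -0.0581  0.0385] with top-dist [ 15  15  18  16 213]
[ 0.54189641 -0.20125086  0.09679877] [-0.05723242  0.22145143  0.63551974] 12.3667
```

Yellow sank to 37–38.5 mm, so it is on. Now green.

Request:
apply_moves(series=[[0.0046,-0.0238,-0.01,0,0,0,0],[0.0046,-0.0238,0,0,0,0,0],[0.0046,-0.0238,0,0,0,0,0],[0.0046,-0.0238,0,0,0,0,0],[0.0046,-0.0238,0,0,0,0,0],[0.0046,-0.0238,0.01,0,0,0,0],[0,0,0,0,0,0,0],[0,0,0,0,0,0,0],[0,0,0,0,0,0,0],[0,0,0,0,0,0,0]])

```text
time: 13.2
ee_pos: [0.5901, -0.0651, 0.098]
orientation: [[0.99, -0.143, -0.0], [-0.143, -0.99, -0.0], [-0.0, 0.0, -1.0]]
contact_force: [-1.5, 0.1, 1.0]
opening: 0.0002
gripper_force: 0.0
```

```bash
python3 - <<'E'
from dots import *
dots(dict(green=(.586,-.063,.0455)),'w5')
E
```

```text
green [array([ 0.5827, -0.0623,  0.042 ]), np.float64(0.0026)]
  wrist z.0455/.0385 [ 0.6029 -0.0648  0.0455] [ 0.6003 -0.0644  0.0385] with top-dist [  0   0  44   4 133]
  wrist z.0455/.0385 [ 0.5852 -0.0645  0.0455] [ 0.5819 -0.064   0.0385] with top-dist [ 16  17  17  14 184]
[ 0.59027049 -0.06526679  0.09828522] [0.61297732 0.153613   0.30584461] 13.35
```

View pics/w5.png

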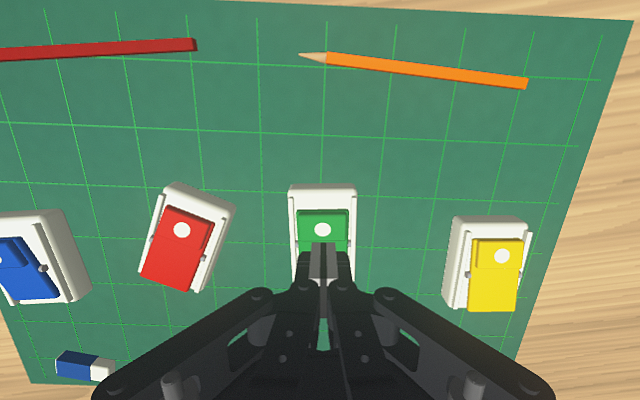

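The green dot is at (322,230), centred ahead of the fingers and aligned. Red and yellow lie flat (on), and blue is still raised. Pressing green.

Request:
apply_moves(series=[[0,0,0.01,0,0,0,0],[0,0,0.01,0,0,0,0],[0,0,0.01,0,0,0,0],[0,0,0.006,0,0,0,0],[0,0,0.003,0,0,0,0],[0,0,0.002,0,0,0,0],[0,0,0.002,0,0,0,0],[0,0,0.002,0,0,0,0],[0,0,0,0,0,0,0],[0,0,0,0,0,0,0]])

```text
time: 14.18
ee_pos: [0.5906, -0.0642, 0.0534]
orientation: [[0.99, -0.142, 0.001], [-0.142, -0.99, -0.0], [0.001, 0.0, -1.0]]
contact_force: [-0.2, 0.5, -0.2]
opening: 0.0001
gripper_force: 0.1
```

Request:
apply_moves(series=[[0.0002,0,0.001,0,0,0,0],[0.0002,0,0.001,0,0,0,0],[0.0002,0,0.001,0,0,0,0],[0.0002,0,0.001,0,0,0,0],[0.0003,0,0.001,0,0,0,0],[0.0003,0,0.001,0,0,0,0],[0,0,0,0,0,0,0],[0,0,0,0,0,0,0],[0,0,0,0,0,0,0],[0,0,0,0,0,0,0]])

```text
time: 15.02
ee_pos: [0.5921, -0.0645, 0.0473]
orientation: [[0.99, -0.142, 0.001], [-0.142, -0.99, -0.0], [0.001, 0.0, -1.0]]
contact_force: [2.4, 0.1, 2.2]
opening: -0.0003
gripper_force: 1.2
```

Request:
apply_moves(series=[[0.0003,0,0.0005,0,0,0,0],[0.0003,0,0.0005,0,0,0,0],[0.0003,0,0.0005,0,0,0,0],[0.0003,0,0.0005,0,0,0,0],[0,0,0.0005,0,0,0,0],[0,0,0.0004,0,0,0,0],[0,0,0,0,0,0,0],[0,0,0,0,0,0,0],[0,0,0,0,0,0,0],[0,0,0,0,0,0,0]])

```text
time: 15.85
ee_pos: [0.5924, -0.0645, 0.0446]
orientation: [[0.99, -0.142, -0.001], [-0.142, -0.99, 0.0], [-0.001, 0.0, -1.0]]
contact_force: [-0.7, 0.7, 7.5]
opening: 0.0003
gripper_force: 3.3
```

Request:
apply_moves(series=[[0,0,-0.002,0,0,0,0],[0,0,-0.002,0,0,0,0],[0,0,-0.005,0,0,0,0],[0,0,-0.015,0,0,0,0],[0,0,-0.02,0,0,0,0],[0,0,-0.02,0,0,0,0],[0,0,-0.02,0,0,0,0],[0,0,-0.02,0,0,0,0],[0,0,0,0,0,0,0],[0,0,0,0,0,0,0]])

```text
time: 16.68
ee_pos: [0.5931, -0.0647, 0.1489]
orientation: [[0.99, -0.142, 0.001], [-0.142, -0.99, -0.001], [0.002, 0.0, -1.0]]
contact_force: [-0.1, -0.9, 0.0]
opening: -0.0003
gripper_force: 0.0
```

```bash
python3 - <<'E'
from dots import *
dots(dict(green=(.588,-.063,.0385),red=(.5974,.045,.0387),yellow=(.538,-.2,.038),blue=(.5985,.1926,.0455)),'w6')
E
```

```text
green [array([ 0.5834, -0.0652,  0.0629]), np.float64(0.0064)]
  wrist z.0455/.0385 [ 0.5906 -0.0651  0.0455] [ 0.5881 -0.0647  0.0385] with top-dist [ 17  15  14  14 144]
red [array([0.5975, 0.0448, 0.0388]), np.float64(0.0013)]
  wrist z.0455/.0385 [0.5996 0.0401 0.0455] [0.5974 0.0435 0.0385] with top-dist [ 17  16  14  12 136]
yellow [array([ 0.5397, -0.1996,  0.0394]), np.float64(0.0004)]
  wrist z.0455/.0385 [ 0.5426 -0.1985  0.0455] [ 0.5387 -0.2021  0.0385] with top-dist [ 18  15  13  13 126]
  wrist z.0455/.0385 [ 0.5293 -0.2153  0.0455] [ 0.525  -0.2194  0.0385] with top-dist [39 15  5 29 69]
blue [array([0.5984, 0.1927, 0.0452]), np.float64(0.0015)]
  wrist z.0455/.0385 [0.6161 0.1781 0.0455] [0.6144 0.1856 0.0385] with top-dist [ 13   0  31   8 196]
  wrist z.0455/.0385 [0.5983 0.1916 0.0455] [0.596  0.1995 0.0385] with top-dist [ 17  17  14  11 118]
[ 0.59123353 -0.06423291  0.14599359] [-0.67696402 -0.16485773 -0.51629524] 16.8333
```

View pics/w6.png

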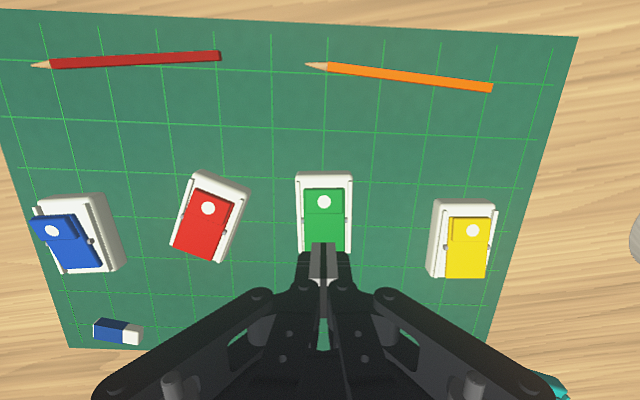

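The green dot at (323,202) shifted 5.4 mm on the same plane, as yellow's did (5.8 mm), and the stop force was the same at 7.5 N, so green is on. The green triangulation can't be used because the arm blocks the top and scene views. Red and yellow are on, blue is up, and the gripper is clear.

```bash
python3 -c "
from rig import env
print(env.finish_job())"
```

```text
the job is handed in; nothing more can be done
None
```

I tapped the red, yellow and green switches on in that order, left blue off, and handed the job in at about 17 s; the hand-in returned no verdict, and the highest force I read was about 10 N (limit 25 N).

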